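# Lay the thick markers in the pen rest

### The arm

A 6-joint arm with a two-finger parallel gripper is mounted at the origin on the work surface. World frame = base frame: x ahead of the robot, y to its left, z up, the work surface at z = 0. Lengths are in m, angles in rad, forces in N, time in s.
With the tool pointing down it reaches from about 0.275 to 0.875 m from the base axis. Payload 12.5 kg.
Tool frame: the origin (TCP) lies on the centre line of the jaws, within the pads' length; the fingertips stand r.finger_overhang ahead of it and the grasp point (between the pads) lies 3 mm ahead of it (r.finger_overhang is the distance from the TCP to the fingertips, in m); z points along the fingers, y is the line along which they close (so a half turn about z gives the same grasp; the last joint's range is limited). The gripper opens to 85 mm and grips with 20 to 120 N. Pads are 22 mm wide; open, the fingers measure 114 mm over their backs; the gripper's body (76 mm by 85 mm) begins 54 mm behind the grasp point. The pads swing forward as they close: fully open they stand 13 mm farther back than shut.
Start: joints at [-1.247, 0.351, 1.652, -0, 1.139, -0.085], TCP at [0.219, -0.505, 0.253] pointing down, gripper open.
Joint ranges: [-2.75, 2.75], [-0.79, 2.1], [0.01, 2.65], [-1.57, 4.71], [0.07, 3.14], [-2.87, 2.87]. Speed limits (rad/s): [2.22, 2.22, 2.79, 3.14, 3.14, 3.14].

### API

Orientations are given as a unit quaternion [x, y, z, w].
In Python, from cell import r, optics gives the robot as it stands. The module is installed in compiled form; this text tells all that it offers. Calls block until the motion is done:
- r.move_to(position, orientation): joint-space move of the TCP to a pose.
- r.move_linear(position, rot=None, vel=0.15): straight line of the TCP; rot=None keeps the orientation; vel is the mean speed in m/s.
- r.set_joints(angles): joint-space move.
- r.set_gripper(opening, squeeze=None): opening from 0.0 (shut) to 1.0 (fully open); squeeze is the grip in N (None keeps the last); returns when the fingers have stopped.
- r.sleep(seconds).
- r.inverse_kinematics(position, orientation): joint angles nearest the present ones, or None.
- optics.get_image(name): name is "scene" or "top"; returns a dict with "pixels" (400x640x3 uint8, red, green, blue), "depth" (400x640 float32, m along the optical axis (not along the pixel's ray), 0 where there is no reading), "fx", "fy", "cx", "cy" (pixels), "camera_from_world" (4x4, takes a point from world to camera coordinates). Camera axes: x right, y down, z forward; pixel columns grow to the right and rows downward; lengths in m; the calibration is good to about 2 mm. A picture is of the moment at which its call begins.
A pose or a line that the arm cannot do raises r.PlanningError and nothing moves.
- r.hand_in(): hands the job in; it is judged then, once.
Readings, each from a call of its own:
- r.current_t(): time.
- r.current_q(): joint angles.
- r.current_qvel(): joint speeds.
- r.current_effort(): joint torques, N m.
- r.current_tool_pos(): TCP position.
- r.current_ee_rot(): TCP orientation.
- r.current_contact_force(): force on the tool from outside, world axes, zero at the start.
- r.current_torque(): the same for the moment, N m.
- r.current_opening(): opening from 0.0 (shut) to 1.0 (fully open).
- r.current_finger_force(): force on a finger pad.
Only numpy, scipy, OpenCV 4.12 (cv2) and the standard library are available. Lean on these libraries where they do the work, as an engineer would, in place of code of your own. Each camera call takes 0.05 s, during which the arm holds its last target. There are 200 camera calls.

### The job

Tidy the drawing table: lay the two thick paint markers in the wooden pen rest, one in each groove, each lying across both notched cheeks, roughly centred lengthwise, so that it cannot roll. Either marker may go in either groove, cap either way. Leave the slim pen lying where it is.

Things in the scene. Friction and masses are not known exactly. Their poses are not given: they have to be found in the camera images.
- rest: Fixed wooden pen rest. Base 98 (x) by 170 (y) by 8 mm; two cheeks along y, 14 mm thick, 42 mm high, at x = -42 and +42 mm, free between. Each has 90 degree V-notches at y = -45 and +45 mm, 36 mm wide, 18 mm deep; facing pairs make two grooves along x, empty at the start. A thick marker cradled there has its axis along x, 42 mm above the table. Origin: centre of the underside, on the table.
- marker_1: Thick capped paint marker, white barrel, black cap, a plain cylinder 25 mm in diameter and 140 mm long, about 60 g, lying loose on the table. Origin at its middle, on its axis (12.5 mm above the table at the start); x runs along its length towards the cap. Its roll about x is arbitrary. One of the two to be laid in the rest.
- marker_2: Thick capped paint marker, white barrel, black cap, a plain cylinder 25 mm in diameter and 140 mm long, about 60 g, lying loose on the table. Origin at its middle, on its axis (12.5 mm above the table at the start); x runs along its length towards the cap. Its roll about x is arbitrary. The other of the two; same as marker_1.
- slim_pen: Slim pen of the same look and length, but only 10 mm in diameter, 140 mm long, lying loose on the table and able to roll. Not to be moved. Origin at its middle, on its axis; x runs along its length towards the cap.
Not all that is in view belongs to the job. What is shaped like the marker_1 but turquoise or yellow is not meant.

How it is judged:
At the end, for the whole second after the job is handed in: Both thick markers lie at rest in the pen rest, one in each groove: axis within about 10 degrees of the groove, middle within 25 mm lengthwise and 10 mm sideways of the groove's middle, axis 36 to 47 mm above the table (x of marker_1 in the frame of rest between -0.025 and 0.025 m and z of marker_1 in the frame of rest between 0.036 and 0.047 m and angle between the x axis of each of marker_1, marker_2 and the x axis of rest, either way round below 0.17 rad and linear speed of each of marker_1, marker_2 below 0.03 m/s and x of marker_2 in the frame of rest between -0.025 and 0.025 m and z of marker_2 in the frame of rest between 0.036 and 0.047 m and ((y of marker_1 in the frame of rest between 0.035 and 0.055 m and y of marker_2 in the frame of rest between -0.055 and -0.035 m) or (y of marker_1 in the frame of rest between -0.055 and -0.035 m and y of marker_2 in the frame of rest between 0.035 and 0.055 m))); the robot touches nothing.
It fails at once if the slim pen is moved by more than 30 mm (distance of slim_pen from where it was at the start of the episode above 0.03 m).
It also fails if it takes over 61 s, if anything falls off the work surface, if the arm or the gripper's body presses on something with over 40 N, if the wrist force passes 120 N, or if a joint passes its speed limit or range.

## Working session

There is one attempt and no reset: what is moved stays moved. The work goes in short steps, each a Python script; the robot and the scene stay as the last script left them, time stands still between calls to the robot, and variables do not carry over. Pictures are saved under pics/ and viewed, at most 10 in all, crops included, and the job is handed in when it is done.

```bash
mkdir -p pics; python3 - <<'E'
from cell import r, optics
import cv2, numpy as np
for n in("top","scene"):
    d=optics.get_image(n); cv2.imwrite(f"pics/{n}0.png",d["pixels"][:,:,::-1]); np.savez(f"{n}0.npz",**d)
    print(n,d["fx"],d["cx"],d["cy"],np.linalg.inv(d["camera_from_world"]).round(3).tolist())
print(r.finger_overhang,r.current_ee_rot(),r.current_t())
E
```

```text
top 419.52309875273096 324.0331344817098 201.2963932476159 [[-0.003, -0.995, 0.104, 0.35], [-1.0, 0.003, 0.001, -0.101], [-0.001, -0.104, -0.995, 1.063], [0.0, 0.0, 0.0, 1.0]]
scene 412.75479820868026 317.4980180905271 201.33785490522897 [[0.87, 0.292, -0.396, 0.877], [0.492, -0.481, 0.726, -0.902], [0.022, -0.827, -0.562, 0.672], [0.0, 0.0, 0.0, 1.0]]
0.022 [ 9.79185638e-01  2.02965967e-01 -8.22730586e-05 -5.43329163e-04] 0.1
```

View pics/top0.png

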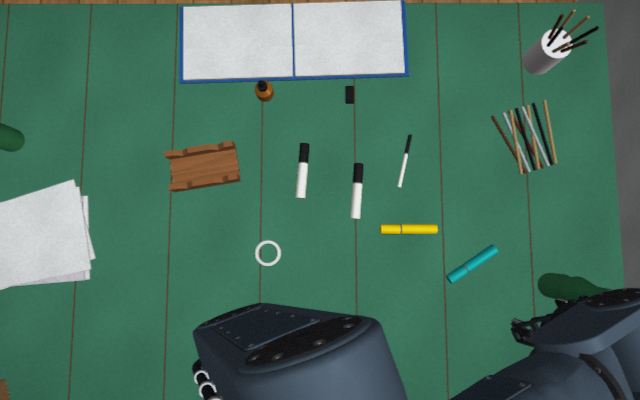

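View pics/scene0.png

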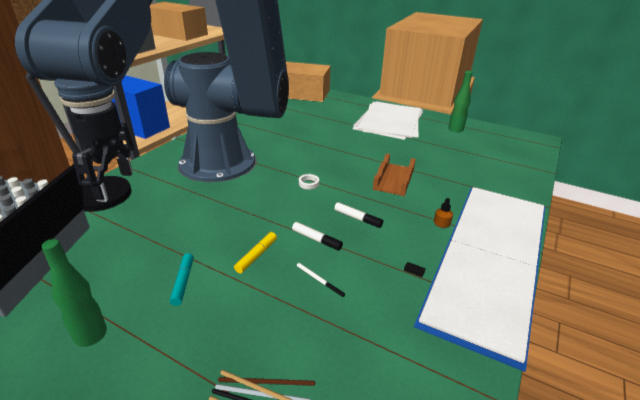

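Top view: the candidates are white/black thick at (303,170), white/black thick at (357,190), slim pen at (404,160), yellow at (409,229) and turquoise at (472,264). By the description I choose the first two. The rest is at (203,166), and the scene view agrees. Next I measure them and check one close crop.

```bash
cat > h.py <<'E'
import numpy as np, cv2
def grab(n):
    from cell import optics
    return optics.get_image(n)
def cast(d,uv,z):
    T=np.linalg.inv(d["camera_from_world"]); uv=np.atleast_2d(uv).astype(float)
    c=np.c_[(uv[:,0]-d["cx"])/d["fx"],(uv[:,1]-d["cy"])/d["fy"],np.ones(len(uv))]@T[:3,:3].T
    return T[:3,3]+c*((z-T[2,3])/c[:,2])[:,None]
def cloud(d):
    v,u=np.mgrid[:400,:640]; Z=d["depth"]; T=np.linalg.inv(d["camera_from_world"])
    P=np.stack([(u-d["cx"])/d["fx"]*Z,(v-d["cy"])/d["fy"]*Z,Z],-1)
    return P@T[:3,:3].T+T[:3,3]
def notgreen(d):
    hsv=cv2.cvtColor(np.ascontiguousarray(d["pixels"]),cv2.COLOR_RGB2HSV)
    h,s,v=cv2.split(hsv)
    return (((v>140)&(s<60))|((v<70)&(s<150))).astype(np.uint8), ((h<18)&(s>80)&(v>60)).astype(np.uint8)
def marker(d,c,z=0.0125,w=34):
    """pose of black/white marker near pixel c: axis ends, mid (world at height z), yaw"""
    m,_=notgreen(d); n,lab,st,_=cv2.connectedComponentsWithStats(m)
    box=np.zeros_like(m); box[c[1]-w:c[1]+w,c[0]-w:c[0]+w]=1
    l=np.argmax(np.bincount(lab[(box>0)&(m>0)],minlength=n)*(np.arange(n)>0))
    v,u=np.nonzero(lab==l)
    P=cast(d,np.c_[u,v],z)[:,:2].astype(np.float32)
    (cx,cy),(a,b),_=R=cv2.minAreaRect(P*1000); B=cv2.boxPoints(R)/1000
    e=[B[1]-B[0],B[2]-B[1]]; e=max(e,key=np.linalg.norm)
    return np.array([cx,cy])/1000, np.arctan2(e[1],e[0])%np.pi, (a,b)
E
python3 - <<'E'
from h import *
t=dict(np.load("top0.npz")); s=dict(np.load("scene0.npz"))
for n,d,cs in(("top",t,[(303,170),(357,190),(404,160)]),("scene",s,[(358,215),(317,236),(320,280)])):
    for c in cs:
        p,y,ab=marker(d,c,w=10); print(n,c,p.round(4),np.degrees(y).round(1),np.round(ab,1))
# rest from depth
for n,d,(x0,x1,y0,y1) in(("top",t,(155,255,130,200)),("scene",s,(365,425,145,205))):
    P=cloud(d); _,b=notgreen(d); k=np.zeros_like(b);k[y0:y1,x0:x1]=1
    Q=P[(b*k)>0]; H=Q[(Q[:,2]>.034)&(Q[:,2]<.05)]
    print(n,len(Q),len(H),np.percentile(Q[:,2],[5,50,95]).round(3))
    for q in(Q[Q[:,2]<.06],H):
        if len(q)>5: R=cv2.minAreaRect((q[:,:2]*1000).astype(np.float32)); print(R, R and cv2.boxPoints(R).round().tolist())
m=cv2.cvtColor(t["pixels"],cv2.COLOR_RGB2BGR)[125:245,155:445]
cv2.imwrite("pics/crop.png",cv2.resize(m,(797,330),interpolation=cv2.INTER_CUBIC))
E
```

```text
top (303, 170) [ 0.5394 -0.0457] 176.1 [ 24.7 140.2]
top (357, 190) [ 0.4868 -0.1833] 176.6 [ 24.6 140.9]
top (404, 160) [ 0.5626 -0.3049] 167.3 [ 10.3 137.7]
scene (358, 215) [ 0.5365 -0.0475] 174.5 [ 40.1 153.4]
scene (317, 236) [ 0.4851 -0.1848] 174.9 [ 36.4 154. ]
scene (320, 280) [ 0.5672 -0.3152] 166.9 [ 13.2 140.9]
top 2752 723 [0.008 0.012 0.046]
((546.622314453125, 206.1139678955078), (99.34101867675781, 176.04196166992188), 9.152779579162598) [[484.0, 285.0], [512.0, 111.0], [610.0, 127.0], [582.0, 301.0]]
((547.0992431640625, 203.29006958007812), (99.31632232666016, 170.27352905273438), 9.177892684936523) [[484.0, 279.0], [512.0, 111.0], [610.0, 127.0], [583.0, 295.0]]
scene 1032 205 [0.004 0.007 0.041]
((547.94970703125, 201.89852905273438), (98.18202209472656, 177.62796020507812), 9.497376441955566) [[485.0, 281.0], [514.0, 106.0], [611.0, 122.0], [582.0, 298.0]]
((548.1630859375, 202.30874633789062), (97.54581451416016, 176.6020965576172), 9.31427001953125) [[486.0, 282.0], [514.0, 107.0], [611.0, 123.0], [582.0, 297.0]]
```

View pics/crop.png

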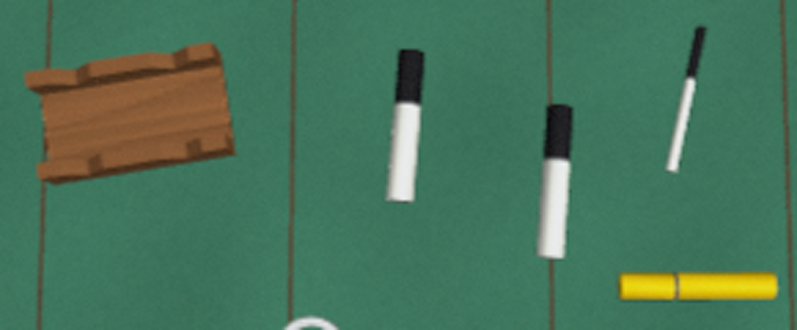

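The crop confirms two thick white/black markers, with the slim pen and yellow decoy apart from them. Sizes match: markers 140x25 mm, rest 99x170 mm with yaw 9.2°. I'll pick and place the first.

```bash
cat > act.py <<'E'
from h import *
from cell import r
REST=np.array([.5474,.2030]); RY=np.radians(9.25)
def quat(y): return [np.cos(y/2),np.sin(y/2),0,0]
def pick(p,yaw):
    yaw=(yaw+np.pi/2)%np.pi-np.pi/2
    r.move_to([*p,.16],quat(yaw)); r.set_gripper(.8)
    r.move_linear([*p,.026],vel=.12); r.set_gripper(0,30)
    print("grip",r.current_opening(),r.current_finger_force(),r.current_tool_pos())
    r.move_linear([*p,.16],vel=.15); print("lifted",r.current_opening(),r.current_finger_force(),r.current_t())
def place(side):
    g=REST+side*.045*np.array([-np.sin(RY),np.cos(RY)])
    r.move_to([*g,.16],quat(RY)); r.move_linear([*g,.075],vel=.1)
    r.move_linear([*g,.0570],vel=.04)
    print("down",r.current_contact_force(),r.current_opening())
    r.set_gripper(.6); r.move_linear([*g,.18],vel=.12); print(r.current_t())
E
python3 - <<'E'
from act import *
pick([.5388,-.0460],np.radians(176)); place(+1)
r.move_to([.4868,-.1833,.2],quat(np.radians(-3.5)))
d=grab("top"); P=cloud(d); cv2.imwrite("pics/p1.png",cv2.resize(d["pixels"][100:250,140:460,::-1],(800,375)))
print(r.current_t())
E
```

```text
grip 0.27879862329596905 29.24886256456375 [ 0.53893106 -0.04602754  0.02640037]
lifted 0.2788066114335706 29.412184953689575 5.2333
down [-0.20364579 -0.04063744 -0.31367763] 0.2767140912459853
9.5167
11.1667
```

View pics/p1.png

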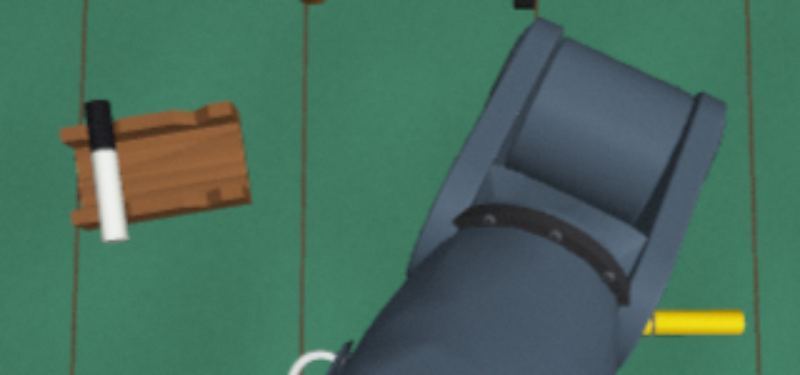

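The first marker lies across both cheeks in the left groove, crop (107,170). Now the second, then a check.

```bash
python3 - <<'E'
from act import *
pick([.4865,-.1836],np.radians(176.4)); place(-1)
r.move_to([.3,-.4,.3],quat(0))
c,s=np.cos(RY),np.sin(RY)
for n,cs in(("top",[(183,168),(217,165)]),("scene",[(385,165),(400,185)])):
    d=grab(n); cv2.imwrite(f"pics/e_{n}.png",d["pixels"][:,:,::-1])
    if n=="top":
        for px in cs:
            p,y,ab=marker(d,px,z=.042,w=12); q=p-REST
            print((c*q[0]+s*q[1]).round(4),(-s*q[0]+c*q[1]).round(4),np.degrees(y-RY).round(1),np.round(ab,1))
        P=cloud(d); m,_=notgreen(d); k=np.zeros_like(m);k[130:205,160:250]=1
        Q=P[(m*k)>0]; print("top z",np.percentile(Q[:,2],[5,50,90,95]).round(3))
        print("pen",marker(d,(404,160),z=.005,w=10))
    else: cv2.imwrite("pics/e_crop.png",cv2.resize(d["pixels"][130:310,280:460,::-1],(600,600)))
print(r.current_t())
E
```

```text
grip 0.27639147867290087 29.21965777873993 [ 0.48664005 -0.18365764  0.02639789]
lifted 0.2773362028190298 29.391110837459564 14.5333
down [-0.68469458  1.38608101  0.62070411] 0.2784531390992802
19.0083
0.0012 0.0474 0.8 [142.9  28.1]
0.0018 -0.0424 -0.8 [142.2  27.6]
top z [0.047 0.054 0.058 0.058]
pen (array([ 0.56411945, -0.30635651]), np.float32(2.920091), (10.347305297851562, 138.70823669433594))
21.3417
```

View pics/e_crop.png

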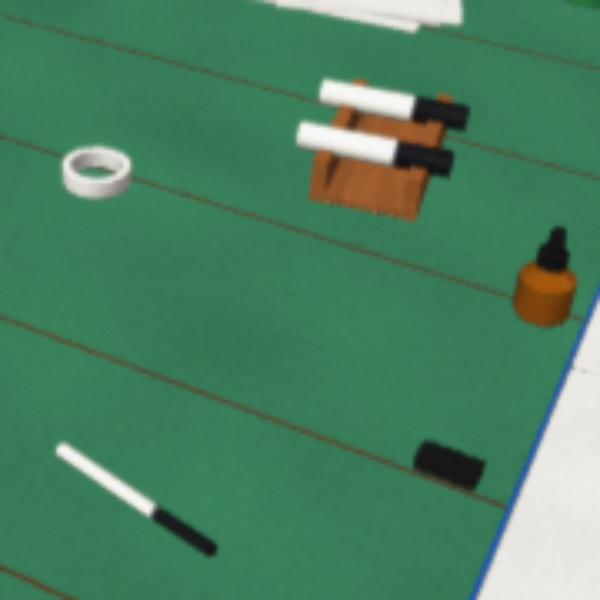

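View pics/e_top.png

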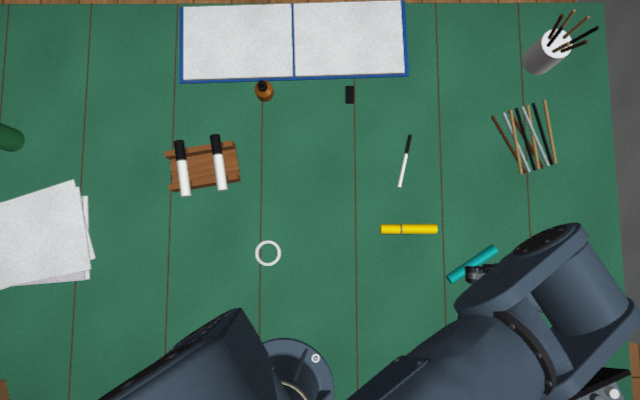

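Both markers are cradled in the grooves, at top view (183,168) and (218,162). They lie within 2 mm lengthwise and 3 mm sideways, and the heights are right. The slim pen at (404,160) hasn't moved.

```bash
python3 -c "
from cell import r
print(r.hand_in())"
```

```text
the job is handed in; nothing more can be done
None
```

I laid both thick markers in the pen rest, one per groove and centred to within about 3 mm, left the slim pen where it was, and handed the job in at about 21 s; no verdict came back.

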